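# Line up candle jars by height on the display board

## Robot

A 6-joint arm with a two-finger parallel gripper is mounted at the origin on a cart in front of the work surface, level with it; the furniture and walls round the work are solid. World frame = base frame: x ahead of the robot, y to its left, z up, the work surface at z = 0. Lengths are in m, angles in rad, forces in N, time in s.
With the tool pointing down it reaches from about 0.15 to 0.775 m from the base axis. Payload 6.1 kg.
Tool frame: the origin (TCP) lies on the centre line of the jaws, within the pads' length; the fingertips stand 8 mm ahead of it and the grasp point (between the pads) lies 11 mm behind it (finger_overhang is the distance from the TCP to the fingertips, in m); z points along the fingers, y is the line along which they close (so a half turn about z gives the same grasp; the last joint's range is limited). The gripper opens to 85 mm and grips with 20 to 120 N. Pads are 22 mm wide; open, the fingers measure 114 mm over their backs; the gripper's body (76 mm by 85 mm) begins 54 mm behind the grasp point. The pads swing forward as they close: fully open they stand 13 mm farther back than shut.
Start: joints at [-1.21, 0.126, -0.04, 1.405, 0, 1.571], TCP at [0.185, -0.491, 0.239] pointing down, gripper open.
Joint ranges: [-2.72, 2.72], [-0.95, 1.95], [-1.27, 1.35], [-1.78, 2.02], [-1.46, 1.47], [-3.14, 3.14]. Speed limits (rad/s): [2.39, 2.39, 3.01, 3.14, 3.14, 3.14].

## Interface

Orientations are given as [roll, pitch, yaw] about the fixed x, y, z axes, in that order (R = Rz(yaw) Ry(pitch) Rx(roll)).
In Python, from bench import observe, capture, sign_off, outline_of, landmark_of, finger_overhang gives the robot as it stands.
- The arm moves only by the tool play_rows, never from a script. Its argument "targets" is one flat list of numbers, 7 for each row, row after row: the shift along the world's x, y, z each as a share of 1 m, from -1 to 1, then the turn, a rotation vector about the world's x, y, z each as a share of pi rad, from -1 to 1, then the opening, from 0 (shut) to 1 (fully open). A call has 1 to 20 rows; each row is the pose to reach, as a shift and turn from the pose commanded when the call began, turning the shorter way round; what a row does not reach only later rows make up. A row lasts 1/8 s, in which the tool goes at most 62.5 mm and 10.7 degrees, less where a joint would pass 70% of its speed; a pose out of reach is approached as far as the arm can. A call with a number of a shift or a turn outside -1 to 1 is refused whole. A call with a gripper value outside its range is refused whole. The fingers move at their own pace and stop on an object; "grip_force" is the grip in N (left out, the last holds). Time passes only in rows, so rows that repeat a pose let the fingers close. It gives the time, the measured TCP pose, the force, the opening and the grip force at its end, in the units of the state.
- observe(): the state, without advancing time (a new reading comes with each control period).
- capture(name): name is "scene" or "top" or "wrist"; returns a dict with "pixels" (384x512x3 uint8, red, green, blue), "depth" (384x512 float32, m along the optical axis (not along the pixel's ray), 0 where there is no reading), "vertical_fov" (degrees; the focal length in pixels is half the picture's height over the tangent of half this angle, whatever the lens; pixels are square), "cx", "cy" (the principal point, pixels), "R" (3x3) and "t" (3): a world point X has camera coordinates R X + t. Camera axes: x right, y down, z forward; pixel columns grow to the right and rows downward; lengths in m; the calibration is good to about 2 mm. A picture is of the moment at which its call begins.
- sign_off(): hands the job in; it is judged then, once.
Trained networks look in the newest picture that a camera, given by its name, has taken for a name from the list of things; names that differ only in an ending like _2 or _b are one class to them, and where a whole thing is asked for, a point or a joint stands for the part that bears it (a point fixed in the world has none). Each returns a list of dicts, best first, with "confidence" (0 to 1); they miss things now and then, are a little off and sometimes report something else, mostly with a low value. They report only what shows in the picture. A call takes as long as a camera call.
- outline_of(thing, camera): "pixels" (384x512 bool, what is visible of it).
- landmark_of(thing, camera): "centre" ([x, y, z] in m, in world coordinates, good to about 4 mm: a listed point, or the origin of a listed thing).
The state is a dict: "clock": time; "joints": joint angles; "dq": joint speeds; "joint_efforts": joint torques, N m; "position": TCP position; "ee_rot": TCP orientation; "force": force on the tool from outside, world axes, zero at the start; "moment": the same for the moment, N m; "finger_gap": opening from 0.0 (shut) to 1.0 (fully open); "finger_force": force on a finger pad.
Only numpy, scipy, OpenCV 4.12 (cv2) and the standard library are available. Lean on these libraries where they do the work, as an engineer would, in place of code of your own. Each camera call takes 0.05 s, during which the arm holds its last target. There are 200 camera calls.

## Task

Line the four candle jars (plum, green, brown and orange) up by height on the wooden display board, one jar standing upright in the middle of each round cork mat: the shortest at the end with the red rose, then rising to the tallest at the end with the cream rose. They are glass, so set each one down rather than letting it fall.

Things in the scene. Friction and masses are not known exactly. Their poses are not given: they have to be found in the camera images.
- plum_jar: plum-coloured (dull red-purple) candle jar with a SILVER tin lid and a round 40 mm plum sticker on the lid, loose; round, 60 mm in diameter, 60 mm high with its lid, 0.15 to 0.3 kg. Origin at the centre of its underside, z up. Grip it across the body, below 52 mm above its underside (the lid's top is not firm).
- green_jar: dark green candle jar with a gold tin lid and a round 40 mm green sticker on the lid, loose; round, 66 mm in diameter, 70 mm high with its lid, 0.15 to 0.3 kg. Origin at the centre of its underside, z up. Grip it across the body, below 60 mm above its underside (the lid's top is not firm).
- brown_jar: dark brown candle jar with a gold tin lid and a round 40 mm brown sticker on the lid, loose; round, 56 mm in diameter, 78 mm high with its lid, 0.15 to 0.3 kg. Origin at the centre of its underside, z up. Grip it across the body, below 67 mm above its underside (the lid's top is not firm).
- orange_jar: orange-amber candle jar with a gold tin lid and a round 40 mm orange sticker on the lid, loose; round, 60 mm in diameter, 85 mm high with its lid, 0.15 to 0.3 kg. Origin at the centre of its underside, z up. Grip it across the body, below 73 mm above its underside (the lid's top is not firm).
- mat_1: round cork mat 1 of 4 in a straight row, centres 90 mm apart, mat_1 leftmost (greatest y); 80 mm across, 3 mm thick, fixed on a dark wooden board (490 x 110 mm, 12 mm high, fixed; place and turn vary). Origin at its underside's centre, on the board's top: a jar on it stands 3 mm above this. x points across the board, away from the robot; y along the row.
- mat_2: round cork mat 2 of 4 in a straight row, centres 90 mm apart, mat_1 leftmost (greatest y); 80 mm across, 3 mm thick, fixed on a dark wooden board (490 x 110 mm, 12 mm high, fixed; place and turn vary). Origin at its underside's centre, on the board's top: a jar on it stands 3 mm above this. x points across the board, away from the robot; y along the row.
- mat_3: round cork mat 3 of 4 in a straight row, centres 90 mm apart, mat_1 leftmost (greatest y); 80 mm across, 3 mm thick, fixed on a dark wooden board (490 x 110 mm, 12 mm high, fixed; place and turn vary). Origin at its underside's centre, on the board's top: a jar on it stands 3 mm above this. x points across the board, away from the robot; y along the row.
- mat_4: round cork mat 4 of 4 in a straight row, centres 90 mm apart, mat_1 leftmost (greatest y); 80 mm across, 3 mm thick, fixed on a dark wooden board (490 x 110 mm, 12 mm high, fixed; place and turn vary). Origin at its underside's centre, on the board's top: a jar on it stands 3 mm above this. x points across the board, away from the robot; y along the row.
- red_rose: deep red soap rose, 53 mm across and 33 mm high, fixed on the board at one end of the row, 70 mm beyond the end mat's centre (which end varies): marks the SHORT end. Origin at the centre of its underside.
- cream_rose: cream-coloured soap rose, 57 mm across and 36 mm high, fixed on the board at the other end of the row, 70 mm beyond the end mat's centre: marks the TALL end. Origin at the centre of its underside.

How it is judged:
By the outcome, as a careful person would: the job done as asked, in the order asked, and still so for the second after the job is handed in, with the robot touching nothing.
It also fails if it takes over 102 s, if anything falls off the work surface, if the arm or the gripper's body presses on something with over 40 N, if the wrist force passes 120 N, or if a joint passes its speed limit or range.

## Working session

There is one attempt and no reset: what is moved stays moved. The work goes in short steps, Python scripts to look and compute and a tool call to move; the robot and the scene stay as the last step left them, time stands still between calls to the robot, and variables do not carry over. Pictures are saved under pics/ and viewed, at most 14 in all, crops included, and the job is handed in when it is done.

Besides the shell and the picture viewer there is one more tool, called after "Emit:" as name(argument=value, ...) on one line, values as JSON. play_rows: Moves the arm, as the interface text tells. Shift numbers are shares of 1 m and turn numbers shares of pi rad, none past 1 either way. Its arguments: {"type":"object","properties":{"targets":{"type":"array","items":{"type":"number","minimum":-1,"maximum":1}},"grip_force":{"type":"number"}},"required":["targets"]}

```bash
mkdir -p pics
python3 - <<'E'
from bench import *
import cv2
s=observe();print({k:s[k] for k in("clock","joints","position","ee_rot","finger_gap","force")},finger_overhang)
for c in("top","scene"):
    d=capture(c);cv2.imwrite(f"pics/{c}0.png",d["pixels"][:,:,::-1])
    for n in("plum_jar","green_jar","brown_jar","orange_jar","mat_1","red_rose","cream_rose"):
        print(c,n,[(round(r["confidence"],2),[round(float(v),3) for v in r["centre"]]) for r in landmark_of(n,c)][:5])
E
```

```text
{'clock': 0.0, 'joints': array([-1.21001511e+00,  1.26383383e-01, -4.06164244e-02,  1.40540274e+00,
        1.37030645e-05,  1.57079385e+00]), 'position': array([ 0.18519027, -0.49082562,  0.23852284]), 'ee_rot': array([-3.13998643e+00, -1.37070273e-05,  3.60783675e-01]), 'finger_gap': 0.9983031867415189, 'force': array([-0.65168421, -0.79075358, -0.32409703])} 0.008
top plum_jar [(0.82, [0.421, 0.349, -0.001])]
top green_jar [(0.92, [0.554, 0.205, 0.004]), (0.65, [0.561, 0.338, 0.002]), (0.43, [0.535, -0.29, 0.012])]
top brown_jar [(0.89, [0.559, 0.338, 0.002])]
top orange_jar [(0.69, [0.396, 0.18, 0.001])]
top mat_1 [(0.97, [0.535, -0.112, 0.008]), (0.87, [0.535, -0.197, 0.011]), (0.8, [0.532, -0.022, 0.012]), (0.62, [0.534, -0.29, 0.013])]
top red_rose []
top cream_rose [(0.87, [0.54, -0.361, 0.013]), (0.63, [0.534, -0.022, 0.011])]
scene plum_jar [(0.81, [0.42, 0.351, 0.004]), (0.37, [0.534, -0.356, 0.009])]
scene green_jar [(0.73, [0.554, 0.205, 0.003]), (0.67, [0.529, 0.048, 0.012]), (0.36, [0.535, -0.201, 0.01])]
scene brown_jar [(0.68, [0.555, 0.338, -0.002])]
scene orange_jar [(0.66, [0.397, 0.18, -0.001])]
scene mat_1 [(0.79, [0.534, -0.017, 0.01]), (0.69, [0.536, -0.199, 0.012]), (0.53, [0.537, -0.287, 0.012])]
scene red_rose [(0.46, [0.531, 0.044, 0.01])]
scene cream_rose [(0.59, [0.536, -0.362, 0.013]), (0.25, [0.555, 0.338, -0.001])]
```

View pics/top0.png

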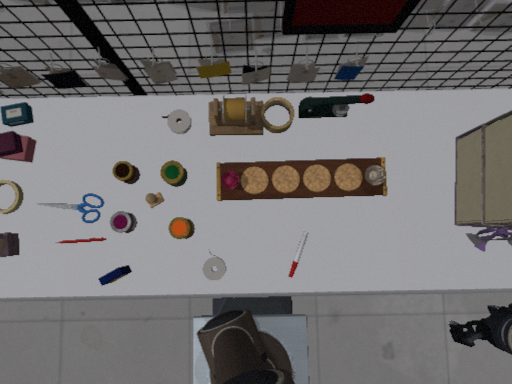

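View pics/scene0.png

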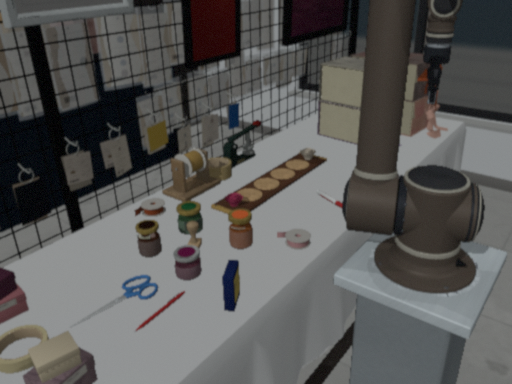

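The red rose is at the left end, pixel (232,180), and the cream rose at the right, (375,175). So plum, green, brown and orange go on mats 1 to 4. The jars stand at (121,222), (173,173), (125,171) and (181,228). I'll refine these positions with depth.

```bash
cat > h.py <<'E'
from bench import *
import numpy as np, cv2
def cloud(c):
    d=capture(c);z=d["depth"];f=192/np.tan(np.radians(d["vertical_fov"])/2)
    v,u=np.mgrid[:384,:512]
    C=np.stack([(u-d["cx"])/f*z,(v-d["cy"])/f*z,z],-1)
    W=(C-d["t"])@d["R"]; W[z==0]=np.nan
    return d,W
H=dict(plum_jar=.06,green_jar=.07,brown_jar=.078,orange_jar=.085)
def jar(W,xy,h,base=0):
    m=(np.hypot(W[...,0]-xy[0],W[...,1]-xy[1])<.05)&(abs(W[...,2]-base-h)<.012)
    p=W[m]
    (cx,cy),r=cv2.minEnclosingCircle(p[:,:2].astype(np.float32))
    return np.round([*p[:,:2].mean(0),np.median(p[:,2]),cx,cy,r,len(p)],4)
E
python3 - <<'E'
from h import *
d,W=cloud("top")
for n,xy in dict(plum_jar=(.421,.35),green_jar=(.554,.205),brown_jar=(.557,.338),orange_jar=(.397,.18)).items(): print(n,jar(W,xy,H[n]))
hsv=cv2.cvtColor(d["pixels"],cv2.COLOR_RGB2HSV)
b=(hsv[...,2]>140)&(abs(W[...,2]-.015)<.008)&(abs(W[...,0]-.535)<.05)&(W[...,1]<.01)&(W[...,1]>-.34)
b=b.astype(np.uint8)
n,l,s,c=cv2.connectedComponentsWithStats(b)
for i in range(1,n):
    if s[i,4]>150: 
        p=W[l==i]; print("mat",s[i,4],p.mean(0).round(4),cv2.minEnclosingCircle(p[:,:2].astype(np.float32)))
bd=(W[...,2]>.007)&(W[...,2]<.03)&(W[...,0]>.45)&(W[...,0]<.62)&(W[...,1]<.1)&(W[...,1]>-.42)
print(cv2.minAreaRect(W[bd][:,:2].astype(np.float32)))
q=np.nanmax(np.where((W[...,0]>.1)&(W[...,0]<.62)&(abs(W[...,1])<.45),W[...,2],np.nan)); print("max z",q)
m=(W[...,2]>.012)&(abs(W[...,0]-.48)<.035)&(abs(W[...,1]-.265)<.04);print("stamp",W[m].min(0),W[m].max(0))
print("table",np.nanmedian(W[(abs(W[...,0]-.4)<.03)&(abs(W[...,1]+.05)<.03)][:,2]))
E
```

```text
plum_jar [4.203e-01 3.500e-01 6.060e-02 4.199e-01 3.509e-01 3.030e-02 3.810e+02]
green_jar [5.532e-01 2.071e-01 7.030e-02 5.534e-01 2.088e-01 3.350e-02 4.440e+02]
brown_jar [5.587e-01 3.404e-01 7.860e-02 5.598e-01 3.413e-01 2.790e-02 3.310e+02]
orange_jar [3.998e-01 1.840e-01 8.540e-02 4.001e-01 1.845e-01 2.970e-02 3.910e+02]
((0.5416581630706787, -0.15422385931015015), (0.4897253215312958, 0.1580522209405899), 89.39871978759766)
max z 0.6965469851202333
stamp [0.46137601 0.24200746 0.01218641] [0.50448942 0.2846918  0.07991743]
table 0.0010042278252664434
```

Run:
```python
from h import *
d,W=cloud("top")
for y in (-.02,-.11,-.2,-.29):
    r=sorted(outline_of("mat_1","top"),key=lambda r:abs(np.nanmean(W[r["pixels"]][:,1])-y))[0]
    p=W[r["pixels"]]; p=p[~np.isnan(p[:,0])]
    (cx,cy),rad=cv2.minEnclosingCircle(p[:,:2].astype(np.float32))
    print(round(r["confidence"],2),p.mean(0).round(4),round(cx,4),round(cy,4),round(rad,4),len(p))
print(d["pixels"][179,[222,255,270,286,316,347]].tolist())
for n in("red_rose","cream_rose"):
  for r in outline_of(n,"top"): print(n,r["confidence"],np.nanmean(W[r["pixels"]],0).round(4))
# board: dark wood + height
b=(W[...,2]>.006)&(W[...,2]<.022)&(abs(W[...,0]-.535)<.07)&(W[...,1]<.085)&(W[...,1]>-.40)
b=cv2.morphologyEx(b.astype(np.uint8),cv2.MORPH_OPEN,np.ones((5,5)))>0
print(cv2.minAreaRect(W[b][:,:2].astype(np.float32)))
hsv=cv2.cvtColor(d["pixels"],cv2.COLOR_RGB2HSV)
m=b&(hsv[...,2]>120)&(hsv[...,0]>5)&(hsv[...,0]<25)&(W[...,1]<.022)&(W[...,1]>-.335)
n,l,s,c=cv2.connectedComponentsWithStats(cv2.morphologyEx(m.astype(np.uint8),cv2.MORPH_OPEN,np.ones((7,7))))
for i in range(1,n): print(s[i,4],W[l==i].mean(0).round(4))
```

```text
0.87 [ 0.5335 -0.0182  0.0153] 0.5343 -0.0186 0.0405 603
0.96 [ 0.5359 -0.1079  0.0151] 0.5368 -0.108 0.0413 606
0.7 [ 0.5367 -0.1983  0.0148] 0.5369 -0.1992 0.0411 607
0.97 [ 0.5367 -0.288   0.0148] 0.5372 -0.2885 0.0404 595
[[68, 16, 36], [137, 106, 73], [60, 36, 21], [128, 99, 68], [128, 102, 68], [137, 106, 71]]
red_rose 0.59 [0.5332 0.0511 0.0346]
cream_rose 0.56 [ 0.539  -0.3574  0.0346]
((0.536004900932312, -0.1574660986661911), (0.11044490337371826, 0.4809100329875946), 0.6802701950073242)
473 [ 0.5359 -0.2024  0.0149]
419 [ 0.5328 -0.0257  0.0155]
482 [ 0.5351 -0.1128  0.0152]
342 [ 0.532  -0.2915  0.0148]
```

Emit:
play_rows(targets=[0.215, 0.675, 0, 0, 0, 0.385, 1, 0.215, 0.675, 0, 0, 0, 0.385, 1, 0.215, 0.675, 0, 0, 0, 0.385, 1, 0.215, 0.675, 0, 0, 0, 0.385, 1, 0.215, 0.675, 0, 0, 0, 0.385, 1, 0.215, 0.675, 0, 0, 0, 0.385, 1, 0.215, 0.675, 0, 0, 0, 0.385, 1, 0.215, 0.675, 0, 0, 0, 0.385, 1, 0.215, 0.675, 0, 0, 0, 0.385, 1, 0.215, 0.675, 0, 0, 0, 0.385, 1, 0.215, 0.675, 0, 0, 0, 0.385, 1, 0.215, 0.675, 0, 0, 0, 0.385, 1, 0.215, 0.675, 0, 0, 0, 0.385, 1, 0.215, 0.675, 0, 0, 0, 0.385, 1, 0.215, 0.675, 0, 0, 0, 0.385, 1, 0.215, 0.675, 0, 0, 0, 0.385, 1], grip_force=40)

```text
clock: 3.2
position: [0.4003, 0.1829, 0.2396]
ee_rot: [3.141, -0.0, 1.569]
force: [0.5, 0.7, -0.3]
finger_gap: 0.997
finger_force: 0.0
```

Run:
```python
from h import *
s=observe();print(s["clock"],s["position"],s["ee_rot"],s["joints"].round(2),s["force"])
d,W=cloud("wrist");cv2.imwrite("pics/w1.png",d["pixels"][:,:,::-1])
print(jar(W,(.4,.184),.085)); print(landmark_of("orange_jar","wrist"))
```

```text
3.2 [0.40027025 0.18285278 0.23961462] [ 3.14104781e+00 -1.86546481e-04  1.56859468e+00] [ 0.43 -0.03 -0.21  1.4  -0.    2.  ] [ 0.51081397  0.70343886 -0.26958906]
[3.991e-01 1.862e-01 8.520e-02 3.991e-01 1.845e-01 2.980e-02 2.083e+03]
[{'centre': [0.3944, 0.1779, 0.0027], 'confidence': 0.79}]
```

Emit:
play_rows(targets=[0, 0.0015, -0.06, 0, 0, 0, 1, 0, 0.0015, -0.12, 0, 0, 0, 1, 0, 0.0015, -0.16, 0, 0, 0, 1, 0, 0.0015, -0.185, 0, 0, 0, 1, 0, 0.0015, -0.197, 0, 0, 0, 1, 0, 0.0015, -0.197, 0, 0, 0, 1, 0, 0.0015, -0.197, 0, 0, 0, 0.4, 0, 0.0015, -0.197, 0, 0, 0, 0.4, 0, 0.0015, -0.197, 0, 0, 0, 0.4, 0, 0.0015, -0.197, 0, 0, 0, 0.4, 0, 0.0015, -0.197, 0, 0, 0, 0.4, 0, 0.0015, -0.197, 0, 0, 0, 0.4], grip_force=45)

```text
clock: 4.8
position: [0.401, 0.1858, 0.0437]
ee_rot: [3.14, -0.001, 1.57]
force: [-0.9, -0.2, 5.5]
finger_gap: 0.69
finger_force: 48.0
```

Emit:
play_rows(targets=[0, 0, 0.02, 0, 0, 0, 0.4, 0, 0, 0.06, 0, 0, 0, 0.4, 0, 0, 0.11, 0, 0, 0, 0.4, 0, 0, 0.14, 0, 0, 0, 0.4, 0.012, -0.04, 0.14, 0, 0, 0, 0.4, 0.024, -0.085, 0.14, 0, 0, 0, 0.4, 0.038, -0.13, 0.14, 0, 0, 0, 0.4, 0.052, -0.18, 0.14, 0, 0, 0, 0.4, 0.066, -0.23, 0.14, 0, 0, 0, 0.4, 0.081, -0.28, 0.14, 0, 0, 0, 0.4, 0.095, -0.33, 0.14, 0, 0, 0, 0.4, 0.11, -0.38, 0.14, 0, 0, 0, 0.4, 0.121, -0.42, 0.14, 0, 0, 0, 0.4, 0.13, -0.455, 0.14, 0, 0, 0, 0.4, 0.1365, -0.473, 0.14, 0, 0, 0, 0.4, 0.1365, -0.473, 0.14, 0, 0, 0, 0.4, 0.1365, -0.473, 0.14, 0, 0, 0, 0.4, 0.1365, -0.473, 0.14, 0, 0, 0, 0.4])

```text
clock: 7.05
position: [0.5367, -0.2866, 0.1826]
ee_rot: [3.142, -0.0, 1.572]
force: [0.0, 0.0, -2.5]
finger_gap: 0.685
finger_force: 49.7
```

Run:
```python
from h import *
s=observe();print(s["clock"],s["position"],s["ee_rot"],s["joints"].round(2),s["force"],s["finger_gap"])
d,W=cloud("wrist");cv2.imwrite("pics/w2.png",d["pixels"][:,:,::-1])
p=s["position"]; m=(np.hypot(W[...,0]-p[0],W[...,1]-p[1])<.05)&(W[...,2]>.12)&(W[...,2]<.25)
print(np.nanpercentile(W[m][:,2],[5,25,50,75,95]).round(3)); print(jar(W,p[:2],p[2]-.0437+.085))
```

```text
7.05 [ 0.53672779 -0.28656612  0.18260259] [ 3.14150791e+00 -1.76630292e-04  1.57159292e+00] [-0.49  0.29  0.04  1.32  0.    1.08] [ 0.03331569  0.04287375 -2.47174335] 0.6851523714827927
[0.177 0.213 0.224 0.225 0.246]
[ 5.3670e-01 -2.7790e-01  2.2430e-01  5.3670e-01 -2.8640e-01  5.0100e-02
  1.5001e+04]
```

View pics/w2.png

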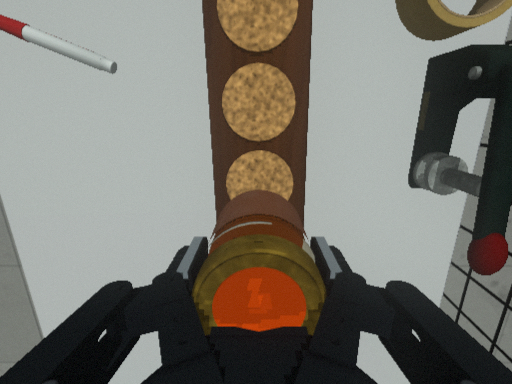

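Emit:
play_rows(targets=[0.001, 0, -0.04, 0, 0, 0, 0.4, 0.001, 0, -0.085, 0, 0, 0, 0.4, 0.001, 0, -0.11, 0, 0, 0, 0.4, 0.001, 0, -0.118, 0, 0, 0, 0.4, 0.001, 0, -0.121, 0, 0, 0, 0.4, 0.001, 0, -0.123, 0, 0, 0, 0.4, 0.001, 0, -0.125, 0, 0, 0, 0.4, 0.001, 0, -0.125, 0, 0, 0, 0.4, 0.001, 0, -0.125, 0, 0, 0, 0.4])

```text
clock: 8.22
position: [0.5386, -0.2881, 0.0588]
ee_rot: [3.139, 0.001, 1.57]
force: [-0.6, 0.0, 6.5]
finger_gap: 0.69
finger_force: 50.1
```

Emit:
play_rows(targets=[0, 0, 0, 0, 0, 0, 0.8, 0, 0, 0, 0, 0, 0, 1, 0, 0, 0, 0, 0, 0, 1, 0, 0, 0, 0, 0, 0, 1, 0, 0, 0.02, 0, 0, 0, 1, 0, 0, 0.06, 0, 0, 0, 1, 0, 0, 0.11, 0, 0, 0, 1, 0, 0, 0.17, 0, 0, 0, 1, 0, 0.06, 0.19, 0, 0, 0, 1, 0.003, 0.12, 0.19, 0, 0, 0, 1, 0.006, 0.18, 0.19, 0, 0, 0, 1, 0.009, 0.24, 0.19, 0, 0, 0, 1, 0.012, 0.3, 0.19, 0, 0, 0, 1, 0.015, 0.36, 0.19, 0, 0, 0, 1, 0.015, 0.42, 0.19, 0, 0, 0, 1, 0.0155, 0.47, 0.19, 0, 0, 0, 1, 0.0155, 0.495, 0.19, 0, 0, 0, 1, 0.0155, 0.495, 0.19, 0, 0, 0, 1, 0.0155, 0.495, 0.19, 0, 0, 0, 1])

```text
clock: 10.6
position: [0.5533, 0.2068, 0.2472]
ee_rot: [-3.141, 0.0, 1.57]
force: [0.2, -0.3, -0.2]
finger_gap: 1.0
finger_force: 0.0
```

Run:
```python
from h import *
s=observe();print(s["clock"],s["position"],s["ee_rot"],s["force"],s["finger_gap"])
d,W=cloud("top");cv2.imwrite("pics/t2.png",d["pixels"][:,:,::-1])
print(jar(W,(.5375,-.288),.085,.015))
d,W=cloud("wrist");print(jar(W,(.554,.207),.07))
```

```text
10.6 [0.55328127 0.20680182 0.24721886] [-3.14140112e+00  4.46142817e-04  1.57014099e+00] [ 0.21049559 -0.25683492 -0.20458073] 0.9996681416589511
[ 5.378e-01 -2.877e-01  9.970e-02  5.390e-01 -2.889e-01  2.990e-02
  3.970e+02]
[5.528e-01 2.093e-01 7.010e-02 5.528e-01 2.079e-01 3.250e-02 2.183e+03]
```

Emit:
play_rows(targets=[0, 0.001, -0.06, 0, 0, 0, 1, 0, 0.001, -0.12, 0, 0, 0, 1, 0, 0.001, -0.17, 0, 0, 0, 1, 0, 0.001, -0.2, 0, 0, 0, 1, 0, 0.001, -0.214, 0, 0, 0, 1, 0, 0.001, -0.214, 0, 0, 0, 1, 0, 0.001, -0.214, 0, 0, 0, 0.5, 0, 0.001, -0.214, 0, 0, 0, 0.5, 0, 0.001, -0.214, 0, 0, 0, 0.5, 0, 0.001, -0.214, 0, 0, 0, 0.5, 0, 0.001, -0.214, 0, 0, 0, 0.5])

```text
clock: 12.08
position: [0.5546, 0.2087, 0.0354]
ee_rot: [3.138, -0.001, 1.57]
force: [0.0, -0.3, 6.4]
finger_gap: 0.758
finger_force: 50.6
```

Emit:
play_rows(targets=[0, 0, 0.02, 0, 0, 0, 0.5, 0, 0, 0.06, 0, 0, 0, 0.5, 0, 0, 0.11, 0, 0, 0, 0.5, 0, 0, 0.14, 0, 0, 0, 0.5, -0.003, -0.04, 0.14, 0, 0, 0, 0.5, -0.006, -0.085, 0.14, 0, 0, 0, 0.5, -0.009, -0.13, 0.14, 0, 0, 0, 0.5, -0.012, -0.18, 0.14, 0, 0, 0, 0.5, -0.015, -0.23, 0.14, 0, 0, 0, 0.5, -0.017, -0.27, 0.14, 0, 0, 0, 0.5, -0.0185, -0.3, 0.14, 0, 0, 0, 0.5, -0.0185, -0.3165, 0.14, 0, 0, 0, 0.5, -0.0185, -0.3165, 0.14, 0, 0, 0, 0.5, -0.0185, -0.3165, 0.14, 0, 0, 0, 0.5, -0.0185, -0.3165, 0.14, 0, 0, 0, 0.5])

```text
clock: 13.95
position: [0.5349, -0.1071, 0.1733]
ee_rot: [-3.142, -0.0, 1.572]
force: [-0.1, -0.6, -1.5]
finger_gap: 0.756
finger_force: 50.5
```

```bash
cat > held.py <<'E'
from h import *
import sys
s=observe();print(s["clock"],s["position"].round(4),s["ee_rot"].round(3),s["force"].round(1),s["finger_gap"])
d,W=cloud("wrist");p=s["position"]
m=(np.hypot(W[...,0]-p[0],W[...,1]-p[1])<.035)&(W[...,2]>.12)&(W[...,2]<.25)
z=np.median(W[m][:,2]);print("lid z",z,"lower by",z-.015-float(sys.argv[1]))
E
python3 held.py .07
```

```text
13.95 [ 0.5349 -0.1071  0.1733] [-3.142 -0.     1.572] [-0.1 -0.6 -1.5] 0.7560444511760775
lid z 0.20830013909859746 lower by 0.12330013909859744
```

Emit:
play_rows(targets=[0, -0.0005, -0.04, 0, 0, 0, 0.5, 0, -0.0005, -0.085, 0, 0, 0, 0.5, 0, -0.0005, -0.11, 0, 0, 0, 0.5, 0, -0.0005, -0.117, 0, 0, 0, 0.5, 0, -0.0005, -0.12, 0, 0, 0, 0.5, 0, -0.0005, -0.1225, 0, 0, 0, 0.5, 0, -0.0005, -0.1245, 0, 0, 0, 0.5, 0, -0.0005, -0.1245, 0, 0, 0, 0.5, 0, -0.0005, -0.1245, 0, 0, 0, 0.5])

```text
clock: 15.12
position: [0.5357, -0.1089, 0.0504]
ee_rot: [3.139, 0.0, 1.57]
force: [-1.9, 0.1, 5.6]
finger_gap: 0.759
finger_force: 51.3
```

Emit:
play_rows(targets=[0, 0, 0, 0, 0, 0, 0.85, 0, 0, 0, 0, 0, 0, 1, 0, 0, 0, 0, 0, 0, 1, 0, 0, 0, 0, 0, 0, 1, 0, 0, 0.02, 0, 0, 0, 1, 0, 0, 0.06, 0, 0, 0, 1, 0, 0, 0.11, 0, 0, 0, 1, 0, 0, 0.17, 0, 0, 0, 1, 0, 0.06, 0.19, 0, 0, 0, 1, 0.003, 0.12, 0.19, 0, 0, 0, 1, 0.006, 0.18, 0.19, 0, 0, 0, 1, 0.009, 0.24, 0.19, 0, 0, 0, 1, 0.012, 0.3, 0.19, 0, 0, 0, 1, 0.018, 0.36, 0.19, 0, 0, 0, 1, 0.024, 0.41, 0.19, 0, 0, 0, 1, 0.024, 0.4495, 0.19, 0, 0, 0, 1, 0.024, 0.4495, 0.19, 0, 0, 0, 1, 0.024, 0.4495, 0.19, 0, 0, 0, 1, 0.024, 0.4495, 0.19, 0, 0, 0, 1])

```text
clock: 17.5
position: [0.559, 0.3397, 0.2391]
ee_rot: [3.141, 0.0, 1.569]
force: [0.5, 0.1, -0.0]
finger_gap: 0.998
finger_force: 0.0
```

Run:
```python
from h import *
s=observe();print(s["clock"],s["position"],s["ee_rot"],s["force"],s["finger_gap"])
d,W=cloud("top")
print(jar(W,(.5375,-.288),.085,.015),jar(W,(.535,-.108),.07,.015))
d,W=cloud("wrist");print(jar(W,(.559,.341),.078))
```

```text
17.5 [0.55897298 0.33969318 0.23908307] [3.14141700e+00 8.19551863e-05 1.56898048e+00] [ 0.49252843  0.06840569 -0.0017287 ] 0.9978389428091142
[ 5.378e-01 -2.879e-01  9.970e-02  5.384e-01 -2.892e-01  3.000e-02
  3.970e+02] [ 5.356e-01 -1.091e-01  8.510e-02  5.362e-01 -1.092e-01  3.270e-02
  4.520e+02]
[5.586e-01 3.434e-01 7.830e-02 5.585e-01 3.420e-01 2.760e-02 1.750e+03]
```

Emit:
play_rows(targets=[0, 0.0015, -0.06, 0, 0, 0, 1, 0, 0.0015, -0.12, 0, 0, 0, 1, 0, 0.0015, -0.165, 0, 0, 0, 1, 0, 0.0015, -0.19, 0, 0, 0, 1, 0, 0.0015, -0.201, 0, 0, 0, 1, 0, 0.0015, -0.201, 0, 0, 0, 1, 0, 0.0015, -0.201, 0, 0, 0, 0.4, 0, 0.0015, -0.201, 0, 0, 0, 0.4, 0, 0.0015, -0.201, 0, 0, 0, 0.4, 0, 0.0015, -0.201, 0, 0, 0, 0.4, 0, 0.0015, -0.201, 0, 0, 0, 0.4, 0, 0.0015, -0.201, 0, 0, 0, 0.4])

```text
clock: 19.1
position: [0.5596, 0.3429, 0.0397]
ee_rot: [3.139, -0.002, 1.57]
force: [-0.6, -1.4, 5.7]
finger_gap: 0.642
finger_force: 48.4
```

Emit:
play_rows(targets=[0, 0, 0.02, 0, 0, 0, 0.4, 0, 0, 0.06, 0, 0, 0, 0.4, 0, 0, 0.11, 0, 0, 0, 0.4, 0, 0, 0.15, 0, 0, 0, 0.4, -0.003, -0.04, 0.15, 0, 0, 0, 0.4, -0.005, -0.09, 0.15, 0, 0, 0, 0.4, -0.007, -0.14, 0.15, 0, 0, 0, 0.4, -0.009, -0.19, 0.15, 0, 0, 0, 0.4, -0.011, -0.24, 0.15, 0, 0, 0, 0.4, -0.013, -0.29, 0.15, 0, 0, 0, 0.4, -0.015, -0.34, 0.15, 0, 0, 0, 0.4, -0.017, -0.39, 0.15, 0, 0, 0, 0.4, -0.019, -0.44, 0.15, 0, 0, 0, 0.4, -0.021, -0.49, 0.15, 0, 0, 0, 0.4, -0.0225, -0.525, 0.15, 0, 0, 0, 0.4, -0.0225, -0.54, 0.15, 0, 0, 0, 0.4, -0.0225, -0.54, 0.15, 0, 0, 0, 0.4, -0.0225, -0.54, 0.15, 0, 0, 0, 0.4, -0.0225, -0.54, 0.15, 0, 0, 0, 0.4])

```text
clock: 21.48
position: [0.5365, -0.1965, 0.1879]
ee_rot: [3.142, -0.0, 1.572]
force: [0.5, -0.4, -2.5]
finger_gap: 0.642
finger_force: 48.5
```

```bash
python3 held.py .078
```

```text
21.475 [ 0.5365 -0.1965  0.1879] [ 3.142 -0.     1.572] [ 0.5 -0.4 -2.5] 0.6423326058734098
lid z 0.22587170253694994 lower by 0.1328717025369499
```

Emit:
play_rows(targets=[0, -0.0005, -0.04, 0, 0, 0, 0.4, 0, -0.0005, -0.085, 0, 0, 0, 0.4, 0, -0.0005, -0.115, 0, 0, 0, 0.4, 0, -0.0005, -0.126, 0, 0, 0, 0.4, 0, -0.0005, -0.13, 0, 0, 0, 0.4, 0, -0.0005, -0.1325, 0, 0, 0, 0.4, 0, -0.0005, -0.134, 0, 0, 0, 0.4, 0, -0.0005, -0.134, 0, 0, 0, 0.4, 0, -0.0005, -0.134, 0, 0, 0, 0.4])

```text
clock: 22.65
position: [0.5371, -0.1985, 0.0547]
ee_rot: [3.14, 0.001, 1.57]
force: [1.0, -0.8, 1.2]
finger_gap: 0.641
finger_force: 48.7
```

Emit:
play_rows(targets=[0, 0, -0.001, 0, 0, 0, 0.4, 0, 0, -0.001, 0, 0, 0, 0.75, 0, 0, -0.001, 0, 0, 0, 1, 0, 0, -0.001, 0, 0, 0, 1, 0, 0, 0, 0, 0, 0, 1, 0, 0, 0.02, 0, 0, 0, 1, 0, 0, 0.06, 0, 0, 0, 1, 0, 0, 0.11, 0, 0, 0, 1, 0, 0, 0.17, 0, 0, 0, 1, 0, 0.06, 0.19, 0, 0, 0, 1, -0.01, 0.12, 0.19, 0, 0, 0, 1, -0.025, 0.18, 0.19, 0, 0, 0, 1, -0.04, 0.24, 0.19, 0, 0, 0, 1, -0.055, 0.3, 0.19, 0, 0, 0, 1, -0.07, 0.355, 0.19, 0, 0, 0, 1, -0.085, 0.41, 0.19, 0, 0, 0, 1, -0.1, 0.465, 0.19, 0, 0, 0, 1, -0.11, 0.515, 0.19, 0, 0, 0, 1, -0.1165, 0.5485, 0.19, 0, 0, 0, 1, -0.1165, 0.5485, 0.19, 0, 0, 0, 1])

```text
clock: 25.15
position: [0.4191, 0.3523, 0.2432]
ee_rot: [-3.141, 0.0, 1.574]
force: [0.7, 0.0, -0.3]
finger_gap: 1.001
finger_force: 0.0
```

Run:
```python
from h import *
s=observe();print(s["clock"],s["position"],s["ee_rot"],s["force"],s["finger_gap"],s["dq"].round(2))
d,W=cloud("top")
print(jar(W,(.5365,-.198),.078,.015))
d,W=cloud("wrist");print(jar(W,(.42,.35),.06));print(observe()["position"])
```

```text
25.15 [0.41910057 0.35229901 0.24323813] [-3.14098226e+00  2.94681331e-04  1.57382021e+00] [ 0.74317456  0.01387765 -0.27473806] 1.001274076478045 [-0.04 -0.02 -0.02  0.01 -0.02 -0.02]
[ 5.366e-01 -1.987e-01  9.280e-02  5.370e-01 -1.989e-01  2.800e-02
  3.380e+02]
[4.193e-01 3.520e-01 6.020e-02 4.192e-01 3.508e-01 2.970e-02 1.751e+03]
[0.41964211 0.35020502 0.24355765]
```

Emit:
play_rows(targets=[0, 0.0005, -0.06, 0, 0, 0, 1, 0, 0.0005, -0.12, 0, 0, 0, 1, 0, 0.0005, -0.175, 0, 0, 0, 1, 0, 0.0005, -0.205, 0, 0, 0, 1, 0, 0.0005, -0.216, 0, 0, 0, 1, 0, 0.0005, -0.216, 0, 0, 0, 1, 0, 0.0005, -0.216, 0, 0, 0, 0.4, 0, 0.0005, -0.216, 0, 0, 0, 0.4, 0, 0.0005, -0.216, 0, 0, 0, 0.4, 0, 0.0005, -0.216, 0, 0, 0, 0.4, 0, 0.0005, -0.216, 0, 0, 0, 0.4, 0, 0.0005, -0.216, 0, 0, 0, 0.4])

```text
clock: 26.75
position: [0.4207, 0.3516, 0.0298]
ee_rot: [3.139, -0.002, 1.57]
force: [-1.5, -1.3, 4.9]
finger_gap: 0.688
finger_force: 48.3
```

Emit:
play_rows(targets=[0, 0, 0.02, 0, 0, 0, 0.4, 0, 0, 0.06, 0, 0, 0, 0.4, 0, 0, 0.11, 0, 0, 0, 0.4, 0, 0, 0.15, 0, 0, 0, 0.4, 0.01, -0.04, 0.15, 0, 0, 0, 0.4, 0.025, -0.085, 0.15, 0, 0, 0, 0.4, 0.04, -0.13, 0.15, 0, 0, 0, 0.4, 0.055, -0.18, 0.15, 0, 0, 0, 0.4, 0.07, -0.23, 0.15, 0, 0, 0, 0.4, 0.085, -0.28, 0.15, 0, 0, 0, 0.4, 0.1, -0.325, 0.15, 0, 0, 0, 0.4, 0.11, -0.355, 0.15, 0, 0, 0, 0.4, 0.1145, -0.3695, 0.15, 0, 0, 0, 0.4, 0.1145, -0.3695, 0.15, 0, 0, 0, 0.4, 0.1145, -0.3695, 0.15, 0, 0, 0, 0.4, 0.1145, -0.3695, 0.15, 0, 0, 0, 0.4])

```text
clock: 28.75
position: [0.5341, -0.0176, 0.1779]
ee_rot: [3.142, -0.0, 1.572]
force: [0.2, -0.6, -2.8]
finger_gap: 0.692
finger_force: 49.7
```

```bash
python3 held.py .06
```

```text
28.75 [ 0.5341 -0.0176  0.1779] [ 3.142 -0.     1.572] [ 0.2 -0.6 -2.8] 0.6922175519092709
lid z 0.208477000452561 lower by 0.133477000452561
```

Emit:
play_rows(targets=[0, 0.0005, -0.04, 0, 0, 0, 0.4, 0, 0.0005, -0.085, 0, 0, 0, 0.4, 0, 0.0005, -0.115, 0, 0, 0, 0.4, 0, 0.0005, -0.126, 0, 0, 0, 0.4, 0, 0.0005, -0.13, 0, 0, 0, 0.4, 0, 0.0005, -0.133, 0, 0, 0, 0.4, 0, 0.0005, -0.135, 0, 0, 0, 0.4, 0, 0.0005, -0.135, 0, 0, 0, 0.4, 0, 0.0005, -0.135, 0, 0, 0, 0.4])

```text
clock: 29.92
position: [0.5353, -0.0182, 0.0449]
ee_rot: [3.139, 0.0, 1.57]
force: [-2.5, -0.4, 5.0]
finger_gap: 0.686
finger_force: 50.4
```

Contact made. I'll release, rise and back off toward the robot so the arm is out of view.

Emit:
play_rows(targets=[0, 0, 0, 0, 0, 0, 0.8, 0, 0, 0, 0, 0, 0, 1, 0, 0, 0, 0, 0, 0, 1, 0, 0, 0, 0, 0, 0, 1, 0, 0, 0.02, 0, 0, 0, 1, 0, 0, 0.06, 0, 0, 0, 1, 0, 0, 0.11, 0, 0, 0, 1, 0, 0, 0.17, 0, 0, 0, 1, -0.04, 0.03, 0.2, 0, 0, 0, 1, -0.09, 0.06, 0.2, 0, 0, 0, 1, -0.14, 0.09, 0.2, 0, 0, 0, 1, -0.18, 0.12, 0.2, 0, 0, 0, 1, -0.2, 0.14, 0.2, 0, 0, 0, 1, -0.2, 0.15, 0.2, 0, 0, 0, 1, -0.2, 0.15, 0.2, 0, 0, 0, 1, -0.2, 0.15, 0.2, 0, 0, 0, 1])

```text
clock: 31.92
position: [0.335, 0.1315, 0.2426]
ee_rot: [-3.141, 0.001, 1.57]
force: [-0.3, -0.2, -0.1]
finger_gap: 0.995
finger_force: 0.0
```

Run:
```python
from h import *
d,W=cloud("top");cv2.imwrite("pics/t9.png",cv2.resize(d["pixels"][130:230,190:410,::-1],None,fx=3,fy=3))
for n,xy in dict(plum_jar=(.535,-.018),green_jar=(.536,-.108),brown_jar=(.536,-.198),orange_jar=(.537,-.288)).items(): print(n,jar(W,xy,H[n],.015))
d,W=cloud("scene");cv2.imwrite("pics/s9.png",d["pixels"][:,:,::-1])
print(observe()["force"],observe()["dq"].round(3))
```

```text
plum_jar [ 5.354e-01 -1.870e-02  7.540e-02  5.356e-01 -1.900e-02  2.960e-02
  3.610e+02]
green_jar [ 5.355e-01 -1.091e-01  8.490e-02  5.362e-01 -1.093e-01  3.260e-02
  4.530e+02]
brown_jar [ 5.368e-01 -1.986e-01  9.290e-02  5.373e-01 -1.992e-01  2.790e-02
  3.360e+02]
orange_jar [ 5.377e-01 -2.879e-01  9.970e-02  5.384e-01 -2.885e-01  2.960e-02
  3.970e+02]
[-0.77686502  0.27253597 -0.18011986] [-0.    -0.003 -0.001 -0.001  0.001  0.001]
```

View pics/t9.png

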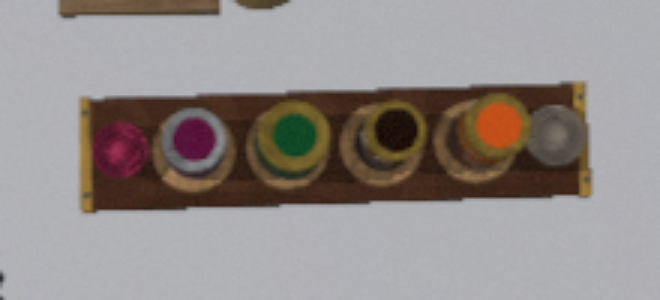

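View pics/s9.png

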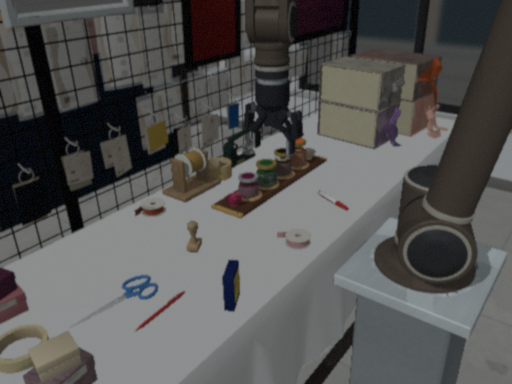

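The top crop shows plum (193,139), green (295,131), brown (397,129) and orange (498,126) on their mats, running from the red rose to the cream rose. The apparent lean is perspective: all four lids are at the right height and within about 1.5 mm of the mat centres.

```bash
python3 -c "from bench import *; print(sign_off())"
```

```text
the job is handed in; nothing more can be done
None
```

The job is handed in at about 32 s of the 102 s allowed: plum, green, brown and orange stand upright from the red rose to the cream rose, each within about 1.5 mm of its mat's centre by the last camera check.

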